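Zero the guarded trim knob on the gauge calibrator

TASK

Flip the calibrator's clear cover up past upright until it rests against its back stop, then push the stay lever at its side fully down so the cover is locked open. Turn the trim knob under it until its pointer lines up with the raised zero rib, then flick the lever back up and lower the cover gently until it is fully shut, without dropping it. Leave the other things on the bench where they are, and let go of everything.

Things in the scene. Friction and masses are not known exactly. Their poses are not given: they have to be found in the camera images.
- console: Fixed grey wedge calibrator, 150 mm wide. Face rises 35 deg along its +x (normal leans 35 deg from vertical towards -x). Origin: on the bench below the middle of the cover's hinge line; x to its back, y to its left, z up. Front edge of face at x -66, z 48 mm, free space before it; back at x +85. Back-stop posts 14-21 mm behind the hinge (y +-54), up to z 190; 10 mm rests at the front corners.
- hinge_mid (a point): Middle of the cover's hinge line, which runs along the console's y; at x = 0, y = 0, z = 155 mm in the console frame. Closed, the cover lies parallel to the sloped face, 50 mm above it, reaching from here down the slope towards -x.
- cover_tab (a point): Centre of the aluminium lifting tab on the cover's free edge, 142 mm from the hinge line. Cover: clear panel 110 mm wide, 4 thick, ending 112 mm from the hinge. Tab: 14 mm wide (y), 14 thick, 50 long, in the plane of the cover, overhanging the console's front when shut; pinch it along y, it pivots between the fingers. An 8 mm ear on the cover's left edge reaches y 92 mm, 35 mm from the hinge.
- cover (a joint): Cover angle, rad: 0 shut, grows as the tab rises and goes over towards +x; upright at 2.18, against its back stop at 2.36. Hinge nearly free: left short of upright it falls shut, past upright it leans on the stop and stays. About 0.15 kg.
- lever_toe (a point): Centre of the stay lever's toe: steel bar 16 mm wide (y), 14 thick, 46 long (along the lever), on the console's left at y 108 mm, pointing to the robot. Turns in the console's x-z plane about a pivot at x -55, z 117 mm, 85 mm away. Lever 0: toe 30 deg above horizontal (x -129, z 160); lever 0.85: 19 deg below (x -136, z 90). Free space under it. Push down, or pinch along y.
- lever (a joint): Stay lever angle, rad: 0 = toe fully up (released), 0.85 = toe fully down (locked). Stays where it is left; about 2 N at the toe. Starts 0 to 0.08. When down, its tail stands before the open cover's ear, so the cover cannot fall below about 2.1 rad; when up the cover is free. Pressed while the cover is shut, its tail lifts the cover part way.
- knob_grip (a point): Grip point of the black trim knob, on its axis, 30 mm above the face, under the cover; console frame x -39.3, y 0, z 103 mm. Knob: bar 56 mm long, 16 wide, from 6 to 42 mm above the face, on a 48 mm disc. It turns about the face's normal (leaning 35 deg to -x), which is the point's z; the point's x runs along the bar to the pointer.
- knob_pointer (a point): Tip of the small nose at one end of the knob's bar, 42 mm from the knob's axis, 9 mm above the face.
- knob (a joint): Knob angle, rad: 0 = pointer straight up the slope at the raised white zero rib (14 mm long, the only raised mark on the face; the rest are thin ticks); positive = clockwise seen looking at the face. Starts 0.7 to 1.3. Friction 0.04 N m, stays where it is left; range -0.6 to 1.6.
- gauge_body: Bystander: round cast aluminium gauge body, 76 mm across, 36 mm high, lying on the right of the console. Origin: centre of its underside.
- pin_vise: Bystander: black steel pin vise, 105 mm long, 14 mm thick, lying on the left of the console beyond the lever. Origin: centre of its underside.
- d_ring1: Bystander: chrome D-ring 64 x 46 mm, 8 mm thick, lying in front of the console on the right. Origin: about its centre, underside.
- d_ring2: Bystander: chrome D-ring like the other, in front of the console.
- d_ring3: Bystander: chrome D-ring like the others, lying in the bin.
- bin: Bystander: open blue plastic spare-parts bin 130 x 160 x 60 mm, far to the right. Origin: centre of its underside.
- jar: Bystander: small closed glass jar, 60 mm across, 75 mm high, on the right towards the back. Origin: centre of its underside.

How it is judged:
On the way, in this order (a step that is already met when the one before it is completed fails the run):
1. the cover is flipped open past upright (value of joint cover above 2.2 rad), for 0.2 s.
2. the stay lever is pushed down with the cover open (value of joint lever above 0.72 rad and value of joint cover above 2 rad), for 0.2 s.
3. the knob's pointer is at the zero rib, with the cover locked open (all of step 2 and value of joint knob between -0.14 and 0.14 rad), for 0.2 s.
4. the lever is flicked back up while the cover is still open (value of joint lever below 0.15 rad and value of joint cover above 1.8 rad), for 0.1 s.
5. the cover is shut (value of joint cover below 0.06 rad), for 0.2 s.
At the end, for the whole second after the job is handed in: The cover is shut (within 0.06 rad), the lever is up (within 0.15 rad of fully up) and the knob's pointer is within 0.14 rad (8 degrees) of the zero rib (value of joint cover below 0.06 rad and value of joint lever below 0.15 rad and value of joint knob between -0.14 and 0.14 rad); the robot touches nothing.
It fails at once if the cover is let drop or slammed (closing faster than 3 rad/s) (velocity of joint cover below -3 rad/s).
It fails at once if a bystander is moved by more than 30 mm (distance of any of gauge_body, pin_vise, d_ring1, d_ring2, d_ring3, bin, jar from where it was at the start of the episode above 0.03 m).
It also fails if it takes over 67 s, if anything falls off the work surface, if the arm or the gripper's body presses on something with over 40 N, if the wrist force passes 120 N, or if a joint passes its speed limit or range.

ROBOT

A 6-joint arm with a two-finger parallel gripper is mounted at the origin on the work surface. World frame = base frame: x ahead of the robot, y to its left, z up, the work surface at z = 0. Lengths are in m, angles in rad, forces in N, time in s.
With the tool pointing down it reaches from about 0.275 to 0.75 m from the base axis. Payload 10.2 kg.
Tool frame: the origin (TCP) lies midway between the tips of the shut fingers; the grasp point (between the pads) lies 19 mm behind it (env.hold_point_z is the distance from the TCP to the grasp point, in m); x points along the fingers, z is the direction in which the jaws open and shut, and the axes are right-handed (so a half turn about x gives the same grasp; the last joint's range is limited). The gripper opens to 85 mm and grips with 20 to 120 N. Pads are 22 mm wide; open, the fingers measure 114 mm over their backs; the gripper's body (76 mm by 85 mm) begins 54 mm behind the grasp point. The pads swing forward as they close: fully open they stand 13 mm farther back than shut.
Start: joints at [0.887, 0.313, 1.498, -0, 1.331, -0.223], TCP at [0.233, 0.47, 0.208] pointing down, gripper open.
Joint ranges: [-2.94, 2.94], [-0.97, 2.17], [0.19, 2.56], [-1.23, 4.37], [0.02, 3.11], [-2.88, 2.88]. Speed limits (rad/s): [2.39, 2.39, 3.01, 3.14, 3.14, 3.14].

INTERFACE

Orientations are given as a unit quaternion [x, y, z, w].
In Python, from bench import env, kinematics, monitor, eyes, job gives the robot as it stands. The module is installed in compiled form; this text tells all that it offers. Calls block until the motion is done:
- env.reach(position, orientation): joint-space move of the TCP to a pose.
- env.movel(position, velocity=0.15, frame=None, guard=None): straight line of the TCP; frame=None keeps the orientation; velocity is the mean speed in m/s. With guard (N) it stops when the force on the tool has changed by that much, and returns True; else False.
- env.set_joints(angles): joint-space move.
- env.release() and env.close_gripper(effort=None): open the fingers fully, or close them until they stop; effort is the grip in N (None keeps the last).
- env.hold(seconds).
- kinematics.ik(position, orientation): joint angles nearest the present ones, or None.
- monitor.sense(): the state.
- eyes.grab_frame(name): name is "side" or "top"; returns a dict with "frame" (420x560x3 uint8, red, green, blue), "mtx" (3x3 intrinsics, pixels), "view" (4x4, takes a point from world to camera coordinates). Camera axes: x right, y down, z forward; pixel columns grow to the right and rows downward; lengths in m; the calibration is good to about 2 mm. A picture is of the moment at which its call begins. There is no depth.
A pose or a line that the arm cannot do raises env.MotionError and nothing moves.
- job.hand_in(): hands the job in, once; it reports no verdict.
The state is a dict: "clock": time; "joints": joint angles; "qvel": joint speeds; "joint_efforts": joint torques, N m; "position": TCP position; "ee_rot": TCP orientation; "contact_force": force on the tool from outside, world axes, zero at the start; "ft_torque": the same for the moment, N m; "finger_gap": opening from 0.0 (shut) to 1.0 (fully open).
Only numpy, scipy, OpenCV 4.12 (cv2) and the standard library are available. Lean on these libraries where they do the work, as an engineer would, in place of code of your own. Each camera call takes 0.05 s, during which the arm holds its last target.

## Working session

There is one attempt and no reset: what is moved stays moved. The work goes in short steps, each a Python script; the robot and the scene stay as the last script left them, time stands still between calls to the robot, and variables do not carry over. Pictures are saved under pics/ and viewed, and the job is handed in when it is done.

```bash
mkdir -p pics
python3 - <<'E'
from bench import env, kinematics, monitor, eyes, job
import cv2, numpy as np
for n in ["side","top"]:
    d=eyes.grab_frame(n); cv2.imwrite(f"pics/{n}0.png",d["frame"][:,:,::-1]); np.savez(f"{n}0.npz",**d)
    print(n,np.round(d["mtx"],1).tolist(),np.round(d["view"],4).tolist())
print(monitor.sense())
E
```

```text
side [[384.5, 0.0, 273.3], [0.0, 384.5, 212.7], [0.0, 0.0, 1.0]] [[-0.9088, -0.4172, 0.0062, 0.4794], [-0.3336, 0.7175, -0.6115, 0.3138], [0.2507, -0.5578, -0.7912, 0.7683], [0.0, 0.0, 0.0, 1.0]]
top [[463.7, 0.0, 269.3], [0.0, 463.7, 207.1], [0.0, 0.0, 1.0]] [[-0.0183, -0.9996, -0.0216, -0.0661], [-0.9923, 0.0208, -0.1217, 0.5936], [0.1221, 0.0192, -0.9923, 1.1745], [0.0, 0.0, 0.0, 1.0]]
{'clock': 0.1, 'joints': array([ 8.86608485e-01,  3.13408732e-01,  1.49834984e+00,  1.19869884e-07,
        1.33098213e+00, -2.23415978e-01]), 'qvel': array([ 8.82386086e-04,  1.96770491e-05, -9.16817305e-04, -1.57284618e-03,
       -8.37755146e-04,  2.10171267e-03]), 'joint_efforts': array([ 1.70106414e-03, -4.12899506e+01, -2.60141730e+01, -1.83270299e-04,
        2.98348081e-03, -7.00015789e-05]), 'position': array([0.23329452, 0.47004264, 0.20788904]), 'ee_rot': array([-0.37274456,  0.60134951,  0.37248036,  0.60058191]), 'contact_force': array([-0.21331826,  0.0331169 , -0.64775474]), 'ft_torque': array([ 0.0333867 , -0.08197532,  0.02523057]), 'finger_gap': 1.0031557271312725}
```

View pics/side0.png

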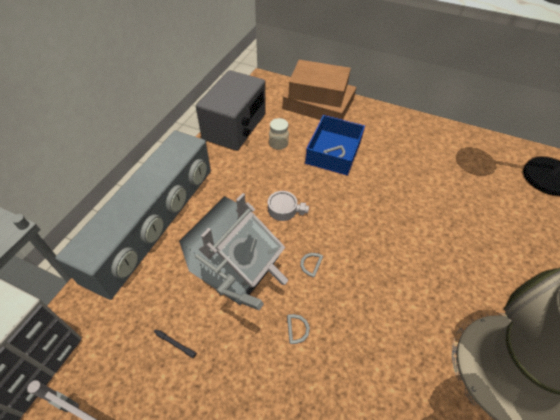

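View pics/top0.png

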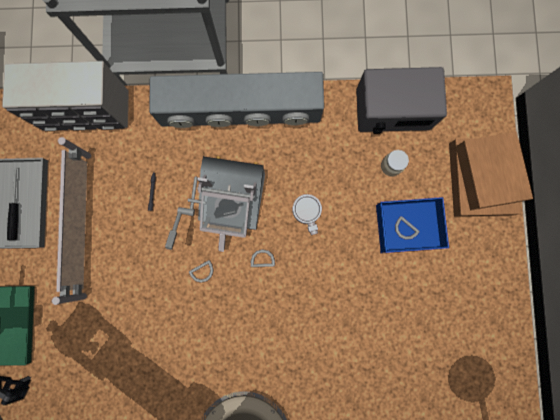

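Run:
```python
import cv2
a=cv2.imread("pics/top0.png"); cv2.imwrite("pics/top0c.png",cv2.resize(a[130:320,170:400],None,fx=3.4,fy=3.15,interpolation=cv2.INTER_CUBIC)[:600])
a=cv2.imread("pics/side0.png"); cv2.imwrite("pics/side0c.png",cv2.resize(a[100:300,170:430],None,fx=3,fy=3,interpolation=cv2.INTER_CUBIC))
```

```text
(no output)
```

View pics/top0c.png

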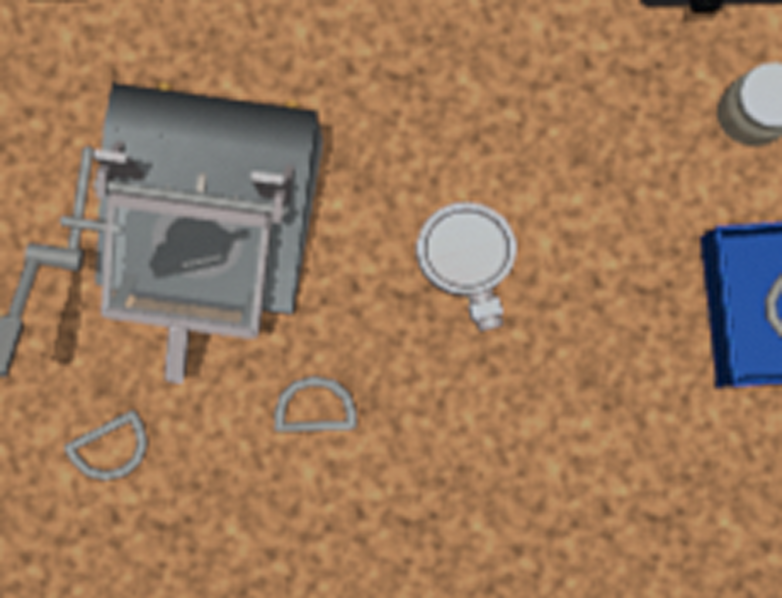

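View pics/side0c.png

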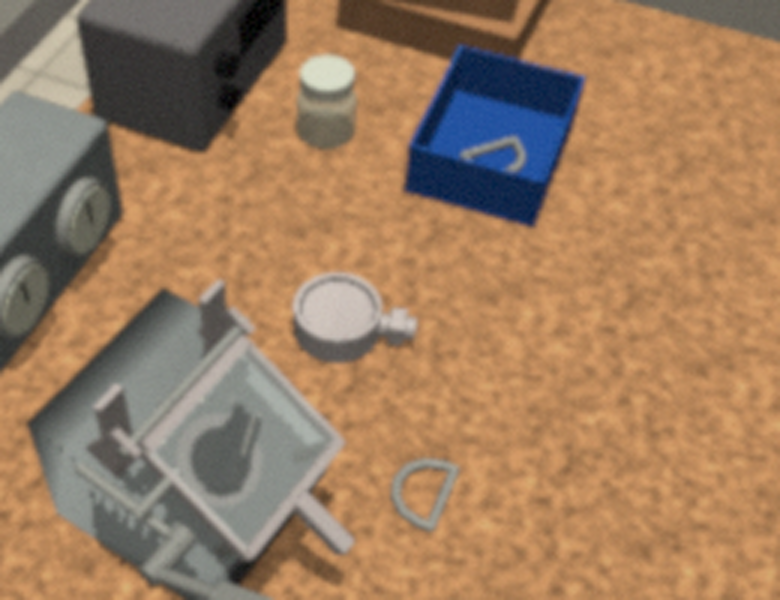

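```bash
cat > h.py <<'E'
import numpy as np, cv2
from scipy.optimize import least_squares
c35,s35=np.cos(np.radians(35)),np.sin(np.radians(35))
def T(p):
    x,y,a=p; c,s=np.cos(a),np.sin(a)
    return lambda P:(np.atleast_2d(P)@np.array([[c,s,0],[-s,c,0],[0,0,1]])+[x,y,0])
def proj(d,P):
    P=np.atleast_2d(P); V=d["view"]; q=(P@V[:3,:3].T+V[:3,3])@d["mtx"].T
    return q[:,:2]/q[:,2:]
def cov(r,y,n=0,a=0):  # point on cover, r from hinge, angle a opened, n normal offset (m)
    t=np.pi+np.radians(35)-a   # direction angle in x-z
    return [r*np.cos(t)+n*np.sin(t)*-1*-1*0 - n*s35*np.cos(0) if 0 else r*np.cos(t)+n*np.sin(t), y, .155+r*np.sin(t)-n*np.cos(t)]
def lev(q,r=.085,y=.108):
    t=np.radians(30)-q
    return [-.055-r*np.cos(t), y, .117+r*np.sin(t)]
E
cat > fit.py <<'E'
from h import *
dt,ds=dict(np.load("top0.npz")),dict(np.load("side0.npz"))
M=np.array([cov(0,.055),cov(0,-.055),cov(.112,.055),cov(.112,-.055),cov(.167,0),lev(.04,.085+.023)])
t=np.array([[107,190],[275,210],[105,315],[257,335],[176,380],[5,372]])/[3.4,3.15]+[170,130]
s=np.array([[145,440],[240,335],[248,555],[340,440],[342,543],[np.nan]*2])/3+[170,100]
def res(p):
    W=T(p)(M); r=np.concatenate([(proj(dt,W)-t)[:5],(proj(ds,W)-s)[:5]]); return r.ravel()
o=least_squares(res,[.45,-.0,-.1],loss="soft_l1"); print(o.x,np.degrees(o.x[2])); print(res(o.x).reshape(-1,2).round(1))
np.save("pose.npy",o.x)
E
python3 fit.py
```

```text
[ 0.61245998  0.021186   -0.16755068] -9.599946769839528
[[ 1.8 -0.4]
 [-1.7 -0. ]
 [ 0.5  0.2]
 [-0.5  0.4]
 [ 0.1  1.2]
 [-3.8 -0.7]
 [-2.2 -1.8]
 [ 0.6 -0.2]
 [-0.2  0.3]
 [ 2.2  2.2]]
```

```bash
cat > ov.py <<'E'
from h import *
import sys
def wire(p,q=0.04,a=0,k=None):
    L=[]
    hw=.075
    for y in (.055,-.055): L.append([cov(0,y,0,a),cov(.112,y,0,a)])
    for r in (0,.112): L.append([cov(r,.055,0,a),cov(r,-.055,0,a)])
    for y in (.007,-.007): L.append([cov(.117,y,0,a),cov(.167,y,0,a)])
    L.append([cov(.167,.007,0,a),cov(.167,-.007,0,a)])
    for y in (.1,.116): L.append([lev(q,.062,y),lev(q,.108,y)])
    L.append([lev(q,.108,.1),lev(q,.108,.116)])
    for y in (hw,-hw):
        L.append([[-.066,y,.048],[-.066,y,0]]); L.append([[-.066,y,0],[.085,y,0]]); L.append([[-.066,y,.048],[0,y,.0942]])
    L.append([[-.066,hw,.048],[-.066,-hw,.048]]); L.append([[-.066,hw,0],[-.066,-hw,0]])
    for y in (.054,-.054): L.append([[.014,y,.15],[.014,y,.19]])
    if k is not None:
        g=np.array([-.0393,0,.103]); n=np.array([-s35,0,c35]); u=np.array([c35,0,s35]); l=np.array([0,1,0])
        # clockwise seen from the front: up-slope -> right (-y)
        d=u*np.cos(k)-l*np.sin(k); L.append([g-.021*n,g-.021*n+.042*d]); L.append([g+.012*n-.028*d,g+.012*n+.028*d])
    return [T(p)(np.array(s)) for s in L]
def draw(name,out,box,p,f=3,**kw):
    d=dict(np.load(name)); x0,y0,x1,y1=box
    im=cv2.resize(np.ascontiguousarray(d["frame"][y0:y1,x0:x1,::-1]),None,fx=f,fy=f,interpolation=cv2.INTER_CUBIC)
    for s in wire(p,**kw):
        u=(proj(d,s)-[x0,y0]+.5)*f
        cv2.line(im,*[tuple(int(v*8) for v in q) for q in u],(0,0,255),1,cv2.LINE_AA,3)
    cv2.imwrite(out,im)
if __name__=="__main__":
    p=np.load("pose.npy"); draw("top0.npz","pics/ovt.png",(150,140,290,280),p,4,k=1.); draw("side0.npz","pics/ovs.png",(170,185,320,335),p,4,k=1.)
E
python3 ov.py
```

```text
(no output)
```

View pics/ovt.png

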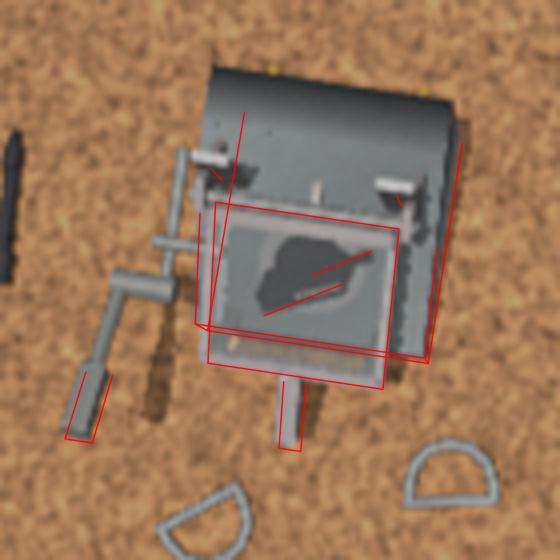

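View pics/ovs.png

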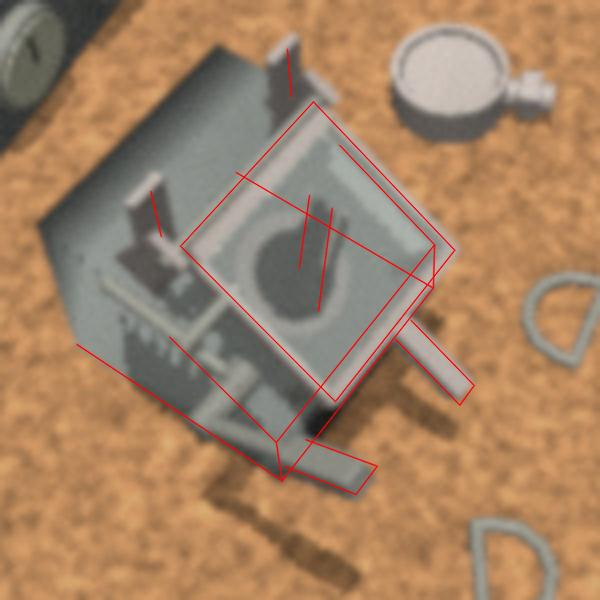

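```bash
cat > fit2.py <<'E'
from h import *
dt,ds=dict(np.load("top0.npz")),dict(np.load("side0.npz"))
M=np.array([cov(.112,.055),cov(.112,-.055),cov(.167,0,.0),cov(.117,0,0),[.0175,.054,.19],[.0175,-.054,.19],lev(.04,.108),lev(.04,.062)])
t=np.array([[205,360],[381,387],[288,447],[294,379],[212,156],[395,184],[78,436],[95,365]])/4-.5+[150,140]
s=np.array([[335,402],[454,249],[466,393],[406,328],[146,182],[285,43],[366,480],[298,451]])/4-.5+[170,185]
def res(p):
    M[6:]=lev(p[3],.108),lev(p[3],.062)
    W=T(p[:3])(M); r=np.concatenate([(proj(dt,W)-t),(proj(ds,W)-s)]); return r.ravel()
o=least_squares(res,[.61,.02,-.16,.04],loss="soft_l1"); print(o.x,np.degrees(o.x[2])); print(res(o.x).reshape(-1,2).round(1))
np.save("pose.npy",o.x[:3])
E
python3 fit2.py; python3 ov.py
```

```text
[ 0.6132833   0.02057261 -0.17275718  0.0461682 ] -9.898257458509692
[[ 0.7  0.2]
 [ 0.4  0.2]
 [ 0.3  0.2]
 [ 0.1  0.5]
 [ 0.3  1.2]
 [ 0.9  1.2]
 [ 0.1  0.6]
 [ 1.   1.5]
 [-0.5 -0.5]
 [-0.2  0.1]
 [-0.2  0.3]
 [-1.1  0.2]
 [-0.6  0.8]
 [-1.   0.4]
 [-0.6 -0.1]
 [-1.5  0.1]]
```

View pics/ovt.png

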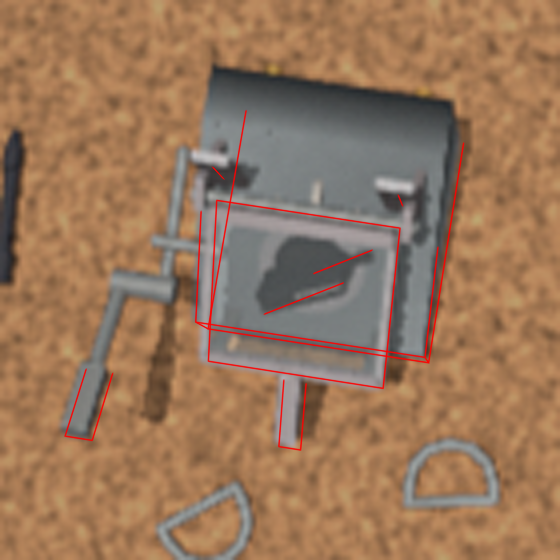

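View pics/ovs.png

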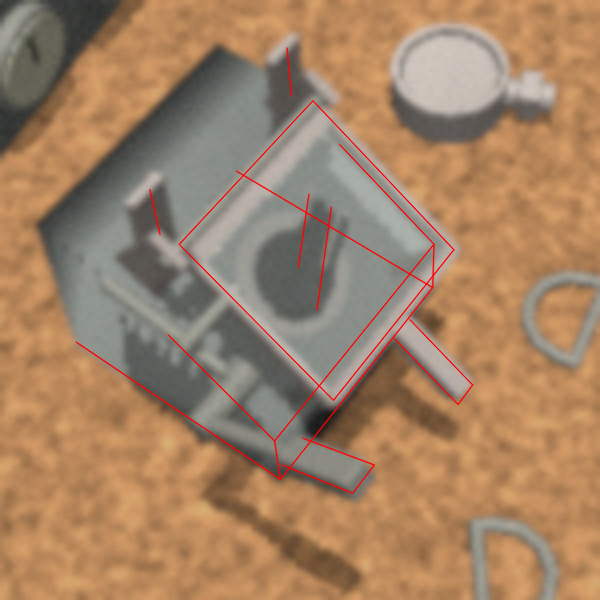

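```bash
cat >> h.py <<'E'
from scipy.spatial.transform import Rotation as Rn
pose=np.load("pose.npy"); HP=.019
def orient(th,jaw=None,flip=1):
    """tool quaternion; th tilt of approach from vertical toward +x console; jaw vec in console frame"""
    d=np.array([np.sin(th),0,-np.cos(th)]); z=flip*np.array([0,1.,0] if jaw is None else jaw); z=z-d*(z@d); z/=np.linalg.norm(z)
    R=np.column_stack([d,np.cross(z,d),z]); R=Rn.from_euler('z',pose[2]).as_matrix()@R
    return Rn.from_matrix(R).as_quat()
def tcp(g,q,back=0):
    return T(pose)(g)[0]+Rn.from_quat(q).apply([HP-back,0,0])
def knobjaw(k):
    u=np.array([c35,0,s35]); return u*np.sin(k)+np.array([0,1,0])*np.cos(k)
KG=[-.0393,0,.103]
E
cat > chk.py <<'E'
from bench import env,kinematics
from h import *
print(env.hold_point_z)
for th in (0,20,35):
  for fl in (1,-1):
    q=orient(np.radians(th),None,fl)
    for nm,g in [("tab0",cov(.142,0)),("tab1.2",cov(.142,0,0,1.2)),("tab2.36",cov(.142,0,0,2.36)),("lev0",lev(0)),("lev.85",lev(.85))]:
        j=kinematics.ik(tcp(g,q),q); print(th,fl,nm,None if j is None else np.round(j,2))
for k in (1.2,.9,.5,0):
  for fl in (1,-1):
    q=orient(np.radians(35),knobjaw(k),fl)
    for b in (0,.1):
        j=kinematics.ik(tcp(KG,q,b),q); print("knob",k,fl,b,None if j is None else np.round(j,2))
E
python3 chk.py
```

```text
0.0187
0 1 tab0 [-0.15  0.44  1.76 -0.    0.94 -1.55]
0 1 tab1.2 [-0.15  0.25  1.56 -0.    1.33 -1.55]
0 1 tab2.36 [-0.16  0.55  0.98 -0.    1.61 -1.56]
0 1 lev0 [ 0.06  0.38  1.59 -0.    1.17 -1.33]
0 1 lev.85 [ 0.07  0.46  1.68 -0.    1.   -1.33]
0 -1 tab0 [-0.15  0.44  1.76 -0.    0.94  1.59]
0 -1 tab1.2 [-0.15  0.25  1.56 -0.    1.33  1.59]
0 -1 tab2.36 [-0.16  0.55  0.98 -0.    1.61  1.59]
0 -1 lev0 [ 0.06  0.38  1.59 -0.    1.17  1.81]
0 -1 lev.85 [ 0.07  0.46  1.68 -0.    1.    1.81]
20 1 tab0 [-0.15  0.32  2.01 -0.02  0.46 -1.53]
20 1 tab1.2 [-0.15  0.07  1.82 -0.01  0.9  -1.54]
20 1 tab2.36 [-0.16  0.34  1.32 -0.01  1.13 -1.55]
20 1 lev0 [ 0.11  0.24  1.83 -0.14  0.74 -1.2 ]
20 1 lev.85 [ 0.12  0.34  1.92 -0.19  0.56 -1.14]
20 -1 tab0 [-0.15  0.32  2.01 -0.02  0.46  1.61]
20 -1 tab1.2 [-0.15  0.07  1.82 -0.01  0.9   1.6 ]
20 -1 tab2.36 [-0.16  0.34  1.32 -0.01  1.13  1.59]
20 -1 lev0 [ 0.11  0.24  1.83 -0.14  0.74  1.95]
20 -1 lev.85 [ 0.12  0.34  1.92 -0.19  0.56  2.  ]
35 1 tab0 [-0.14  0.29  2.19 -0.28  0.06 -1.27]
35 1 tab1.2 [-0.14 -0.03  2.01 -0.03  0.55 -1.52]
35 1 ta
[... 525 characters left out ...]
 1.97 -0.06  0.21  2.85]
knob 1.2 -1 0.1 [-0.15  0.09  2.03 -0.04  0.41  2.83]
knob 0.9 1 0 [-0.15  0.35  1.97 -0.06  0.21 -0.59]
knob 0.9 1 0.1 [-0.15  0.09  2.03 -0.04  0.41 -0.61]
knob 0.9 -1 0 [-0.15  0.35  1.97 -0.06  0.21  2.55]
knob 0.9 -1 0.1 [-0.15  0.09  2.03 -0.04  0.41  2.53]
knob 0.5 1 0 [-0.15  0.35  1.97 -0.06  0.21 -0.99]
knob 0.5 1 0.1 [-0.15  0.09  2.03 -0.04  0.41 -1.01]
knob 0.5 -1 0 [-0.15  0.35  1.97 -0.06  0.21  2.15]
knob 0.5 -1 0.1 [-0.15  0.09  2.03 -0.04  0.41  2.13]
knob 0 1 0 [-0.15  0.35  1.97 -0.06  0.21 -1.49]
knob 0 1 0.1 [-0.15  0.09  2.03 -0.04  0.41 -1.51]
knob 0 -1 0 [-0.15  0.35  1.97 -0.06  0.21  1.65]
knob 0 -1 0.1 [-0.15  0.09  2.03 -0.04  0.41  1.63]
```

```bash
cat > s1.py <<'E'
from bench import env,kinematics,monitor,eyes
from h import *
s=monitor.sense(); p=s["position"]; env.movel([p[0],p[1],.33],velocity=.25)
q=orient(np.radians(10)); g=cov(.142,0)
a=tcp(g,q,.2); env.reach(a,q)
env.movel(tcp(g,q,.04),velocity=.2)
s=monitor.sense(); print(s["clock"],s["position"])
for n in ["side","top"]:
    d=eyes.grab_frame(n); np.savez(f"{n}1.npz",**d)
    c=d["frame"][180:340,150:350,::-1] if n=="top" else d["frame"][180:340,170:370,::-1]
    cv2.imwrite(f"pics/{n}1.png",cv2.resize(c,None,fx=3.5,fy=3.5,interpolation=cv2.INTER_CUBIC))
E
python3 s1.py
```

```text
3.4583 [0.49559876 0.04133997 0.09519804]
```

View pics/side1.png

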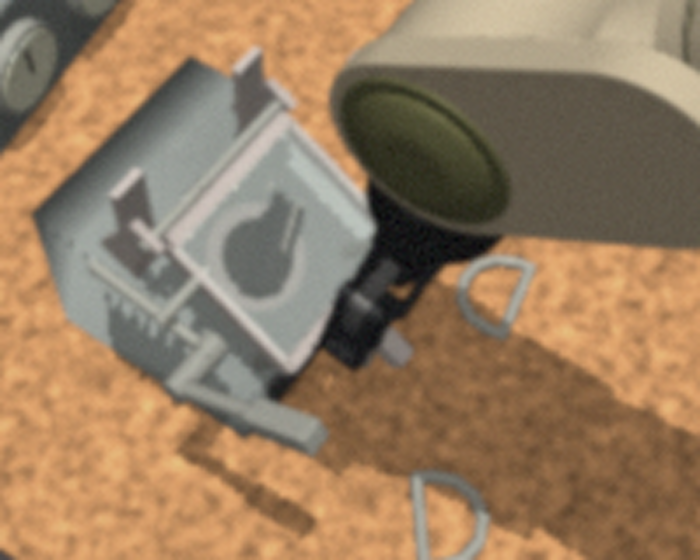

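View pics/top1.png

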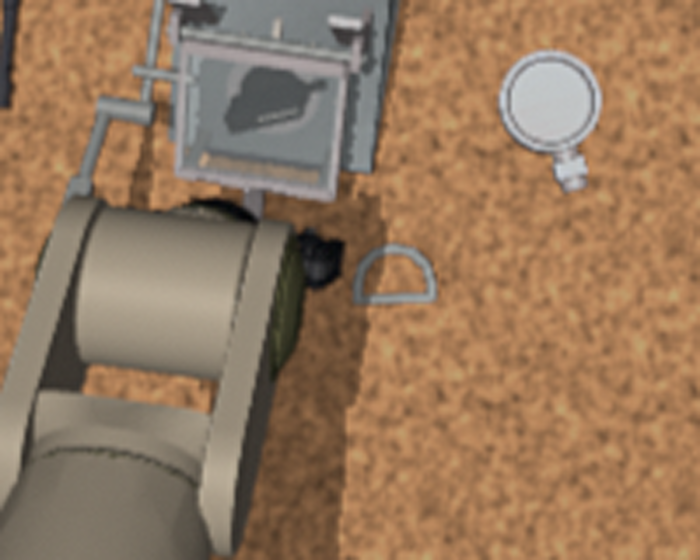

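```bash
cat > s2.py <<'E'
from bench import env,kinematics,monitor,eyes
from h import *
q=orient(np.radians(10)); g=cov(.142,0)
env.movel(tcp(g,q),velocity=.1)
env.close_gripper(20)
s=monitor.sense(); print(s["clock"],s["position"],s["finger_gap"],s["contact_force"])
for a in np.linspace(0,2.33,11)[1:]:
    env.movel(tcp(cov(.142,0,0,a),q),velocity=.2)
    s=monitor.sense(); print(round(a,2),round(s["clock"],2),s["contact_force"].round(1),round(s["finger_gap"],3))
for n in ["side","top"]:
    d=eyes.grab_frame(n); np.savez(f"{n}2.npz",**d)
    cv2.imwrite(f"pics/{n}2.png",cv2.resize(d["frame"][100:340,150:390,::-1],None,fx=2.5,fy=2.5,interpolation=cv2.INTER_CUBIC))
E
python3 s2.py
```

```text
4.7667 [0.50229651 0.04207273 0.05516825] 0.15439098249874214 [ 1.73015337 16.40321804  2.02078214]
0.23 5.08 [ 4.9 16.  -0.7] 0.154
0.47 5.4 [ 5.2 15.8 -0.1] 0.15
0.7 5.72 [ 4.4 14.4 -2. ] 0.153
0.93 6.03 [ 3.2 13.8 -3.2] 0.155
1.16 6.35 [ 1.1 12.8  0.4] 0.151
1.4 6.67 [-1.3 12.5  0.8] 0.144
1.63 6.98 [-2.2 12.1  4.1] 0.15
1.86 7.3 [-0.3 10.4  5.6] 0.144
2.1 7.62 [-1.   9.6  7.6] 0.133
2.33 7.93 [ 0.1 -0.9  0.6] 0.001
```

View pics/side2.png

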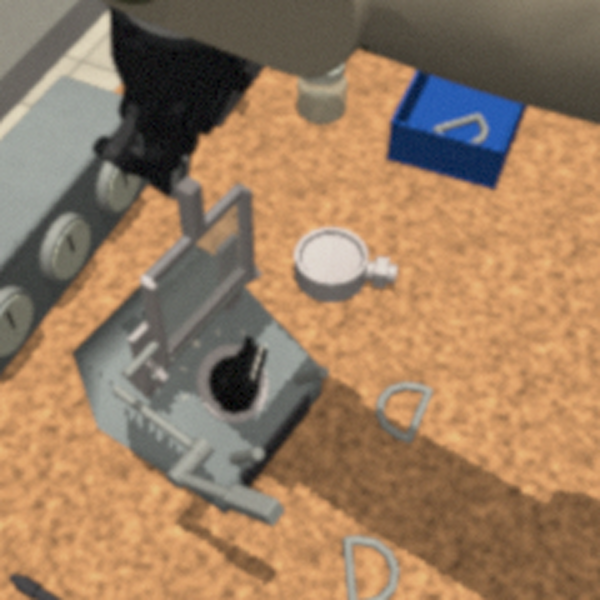

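View pics/top2.png

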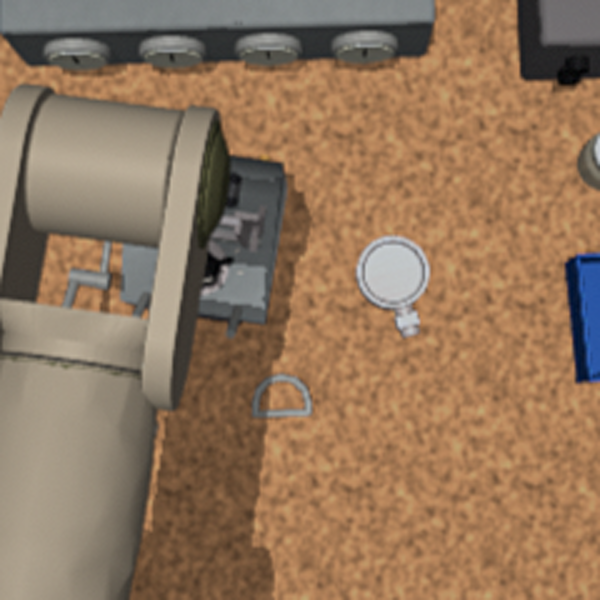

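Run:
```python
from ov import *
from bench import monitor
p=np.load("pose.npy"); draw("side2.npz","pics/ovs2.png",(150,120,300,320),p,3,a=2.36,k=1.)
d=dict(np.load("side2.npz")); s=monitor.sense(); print(s["position"],proj(d,s["position"])-[150,120],s["clock"])
im=cv2.imread("pics/ovs2.png"); cv2.circle(im,tuple(int(v*3) for v in (proj(d,s["position"])-[150,120])[0]),4,(0,255,0),1); cv2.imwrite("pics/ovs2.png",im)
```

```text
[0.63668765 0.01647688 0.27655712] [[65.94533523 61.94846951]] 8.0333
```

View pics/ovs2.png

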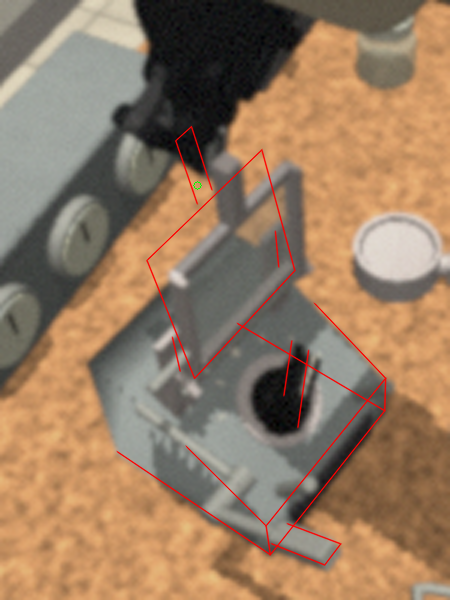

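Run:
```python
from ov import *
p=np.load("pose.npy")
d=dict(np.load("side2.npz"))
for a in np.arange(1.6,2.45,.1): print(round(a,2),((proj(d,T(p)([cov(.167,0,0,a),cov(.112,.055,0,a),cov(.112,-.055,0,a)]))-[150,120]+.5)*3).round().tolist())
```

```text
1.6 [[355.0, 253.0], [258.0, 341.0], [366.0, 222.0]]
1.7 [[334.0, 232.0], [244.0, 328.0], [354.0, 209.0]]
1.8 [[312.0, 212.0], [229.0, 315.0], [340.0, 197.0]]
1.9 [[288.0, 194.0], [214.0, 302.0], [326.0, 186.0]]
2.0 [[265.0, 177.0], [199.0, 291.0], [312.0, 176.0]]
2.1 [[242.0, 162.0], [184.0, 281.0], [298.0, 167.0]]
2.2 [[218.0, 149.0], [169.0, 272.0], [284.0, 159.0]]
2.3 [[196.0, 138.0], [155.0, 264.0], [270.0, 153.0]]
2.4 [[175.0, 130.0], [141.0, 258.0], [256.0, 148.0]]
```

Run:
```python
from ov import *
p=np.load("pose.npy")
draw("top2.npz","pics/ovt2.png",(190,150,280,240),p,6,a=2.14)
d=dict(np.load("top2.npz"))
for a in np.arange(1.8,2.45,.1): print(round(a,2),((proj(d,T(p)([cov(.167,-.007,0,a),cov(.112,-.055,0,a)]))-[190,150]+.5)*6).round().tolist())
```

```text
1.8 [[159.0, 375.0], [322.0, 354.0]]
1.9 [[165.0, 327.0], [326.0, 324.0]]
2.0 [[172.0, 277.0], [330.0, 292.0]]
2.1 [[179.0, 228.0], [335.0, 261.0]]
2.2 [[187.0, 179.0], [340.0, 230.0]]
2.3 [[196.0, 131.0], [345.0, 200.0]]
2.4 [[205.0, 85.0], [350.0, 170.0]]
```

View pics/ovt2.png

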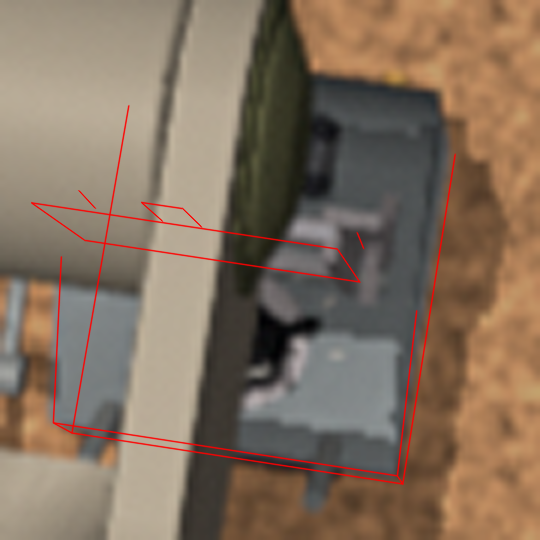

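Run:
```python
from h import *
from bench import eyes,monitor
d=eyes.grab_frame("side"); np.savez("side3.npz",**d)
e=dict(np.load("side2.npz"))["frame"].astype(float)
x=np.abs(d["frame"]-e).max(2)[120:320,150:300]
print(x.mean(),x.max(),monitor.sense()["clock"])
cv2.imwrite("pics/s3.png",cv2.resize(np.hstack([d["frame"][130:260,160:290,::-1],e[130:260,160:290,::-1]]),None,fx=3,fy=3,interpolation=cv2.INTER_CUBIC))
```

```text
3.1346 45.0 8.0833[ WARN:0@1.443] global loadsave.cpp:1063 imwrite_ Unsupported depth image for selected encoder is fallbacked to CV_8U.
```

View pics/s3.png

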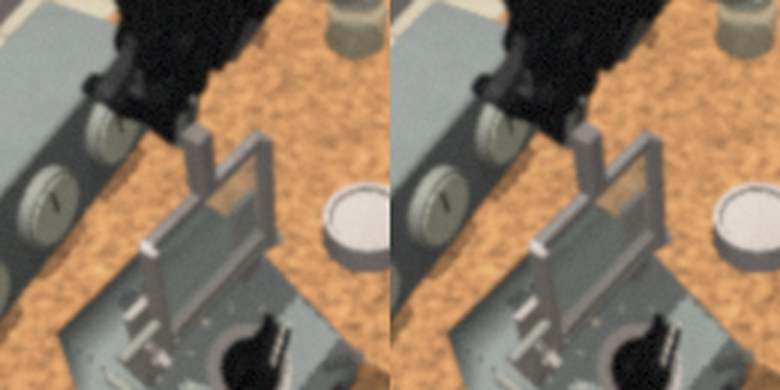

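Run:
```python
from h import *
a=dict(np.load("side2.npz"))["frame"]; b=dict(np.load("side3.npz"))["frame"]
g=lambda f,bx: np.float64(cv2.cvtColor(f,cv2.COLOR_RGB2GRAY)[bx[1]:bx[3],bx[0]:bx[2]])
for nm,bx in [("tab",(218,166,252,200)),("cov",(205,172,255,240)),("bg jar",(262,180,300,220)),("console",(225,230,280,290)),("grip",(185,130,230,180))]:
    A,B=g(a,bx),g(b,bx); w=cv2.createHanningWindow(A.shape[::-1],cv2.CV_64F); print(nm,cv2.phaseCorrelate(A,B,w))
```

```text
tab ((0.037742622905870604, 0.0691696195849083), 1.0535358104424573)
cov ((0.1367132034581573, 0.07067073662759071), 1.0550468055032092)
bg jar ((-0.03934475090467515, -0.02119797725476502), 0.8794549258282245)
console ((-0.007265816242792766, 0.27110536502980764), 0.9816090157530175)
grip ((0.9699007031537086, -0.10952234395197635), 1.0399135802901547)
```

Run:
```python
from ov import *
from bench import eyes,monitor,env
s=monitor.sense(); p=s["position"]; u=np.array([np.cos(pose[2]),np.sin(pose[2]),0])
env.movel(p+.035*u,velocity=.1)
d=eyes.grab_frame("side"); np.savez("side4.npz",**d); print(monitor.sense()["clock"],monitor.sense()["contact_force"])
draw("side4.npz","pics/s4.png",(150,120,300,270),pose,4,a=2.36)
```

```text
8.625 [-0.20842015 -0.56648296  0.37075872]
```

View pics/s4.png

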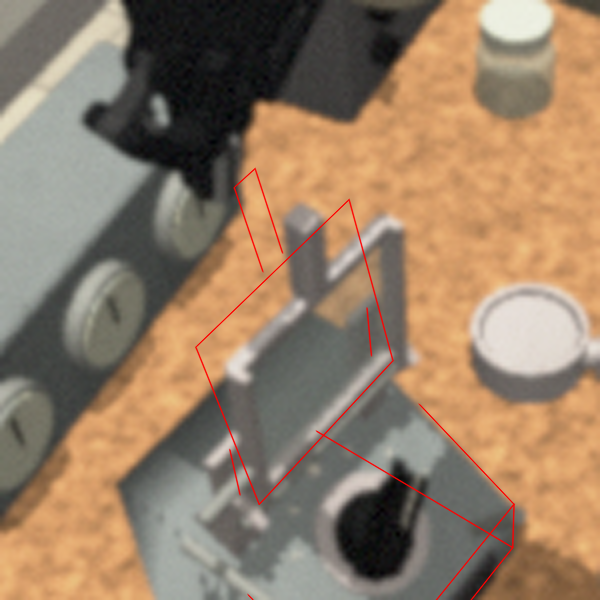

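Run:
```python
from ov import *
from bench import eyes,monitor,env
p=pose.copy(); p[:2]+=.0015*np.array([-np.sin(p[2]),np.cos(p[2])]); np.save("pose.npy",p)
s=monitor.sense(); P=s["position"]; q=orient(np.radians(10))
f=lambda x,z: T(p)([x,0,z])[0]
P[2]=.365; env.movel(P,velocity=.25)
env.movel(f(-.075,.365),velocity=.25)
env.movel(f(-.075,.298),velocity=.2)
r=env.movel(f(.012,.298),velocity=.06,guard=6)
s=monitor.sense(); print(r,s["clock"],s["contact_force"],(s["position"]-T(p)([0,0,0])[0])@[np.cos(p[2]),np.sin(p[2]),0])
d=eyes.grab_frame("side"); np.savez("side5.npz",**d)
draw("side5.npz","pics/s5.png",(150,120,300,270),p,4,a=2.36)
```

```text
False 11.8917 [ 0.08363101  0.30709993 -0.67933022] 0.011821983079793468
```

View pics/s5.png

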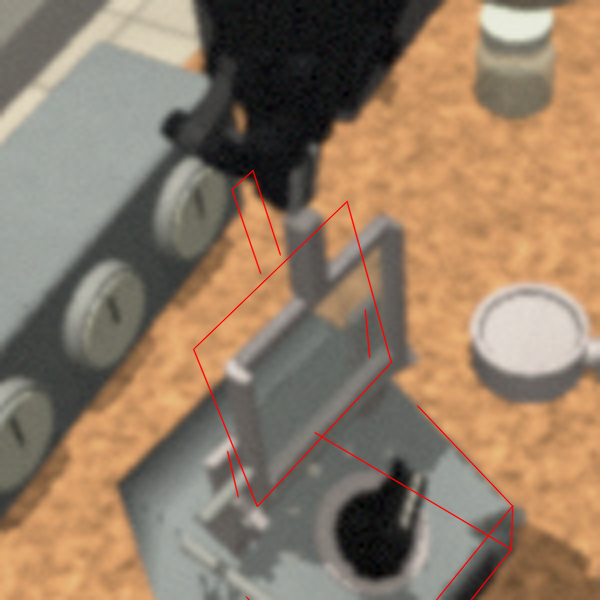

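Run:
```python
from ov import *
from bench import monitor
s=monitor.sense(); R=Rn.from_quat(s["ee_rot"]).as_matrix()
for n,bx in [("side5",(150,120))]:
    d=dict(np.load(n+".npz")); V=d["view"]; print("cam",-V[:3,:3].T@V[:3,3])
    print(proj(d,s["position"]),(proj(d,s["position"])-bx+.5)*4, (proj(d,s["position"]-.06*R[:,0])-bx+.5)*4)
d=dict(np.load("side4.npz"));print(d["view"]-V)
e=dict(np.load("side0.npz"));print(e["view"]-V, e["mtx"]-d["mtx"])
f=d["frame"].copy()
cv2.imwrite("pics/full5.png",dict(np.load("side5.npz"))["frame"][:,:,::-1])
```

```text
cam [0.34769005 0.4034877  0.79681304]
[[219.22926768 177.09162168]] [[278.91707072 230.3664867 ]] [[283.5256917  141.96281437]]
[[0. 0. 0. 0.]
 [0. 0. 0. 0.]
 [0. 0. 0. 0.]
 [0. 0. 0. 0.]]
[[0. 0. 0. 0.]
 [0. 0. 0. 0.]
 [0. 0. 0. 0.]
 [0. 0. 0. 0.]] [[0. 0. 0.]
 [0. 0. 0.]
 [0. 0. 0.]]
```

View pics/full5.png

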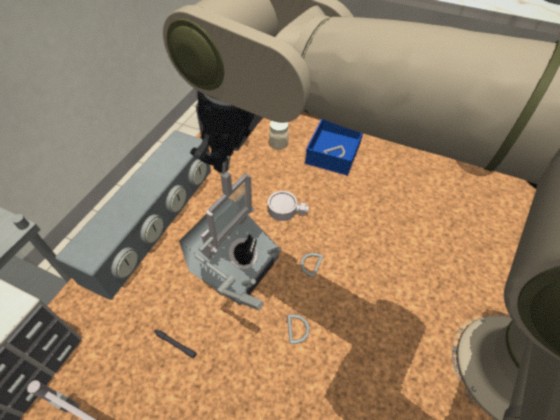

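Run:
```python
from ov import *
from bench import eyes,monitor,env
s=monitor.sense(); P=s["position"]; P[2]=.37; env.movel(P,velocity=.25)
j=monitor.sense()["joints"].copy(); j[0]+=.75; env.set_joints(j)
for n in ("side","top"):
    d=eyes.grab_frame(n); np.savez(n+"6.npz",**d)
print(monitor.sense()["clock"])
draw("side6.npz","pics/s6.png",(150,120,300,270),pose,4,a=2.36)
draw("top6.npz","pics/t6.png",(150,120,290,270),pose,4,a=2.36)
```

```text
14.1417
```

View pics/s6.png

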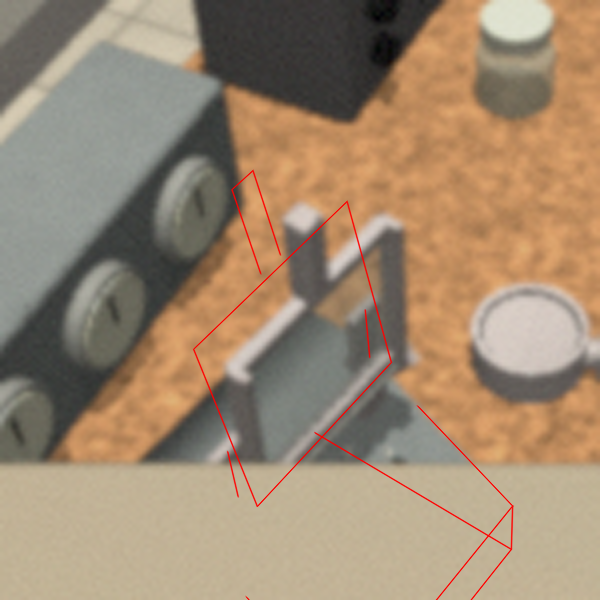

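View pics/t6.png

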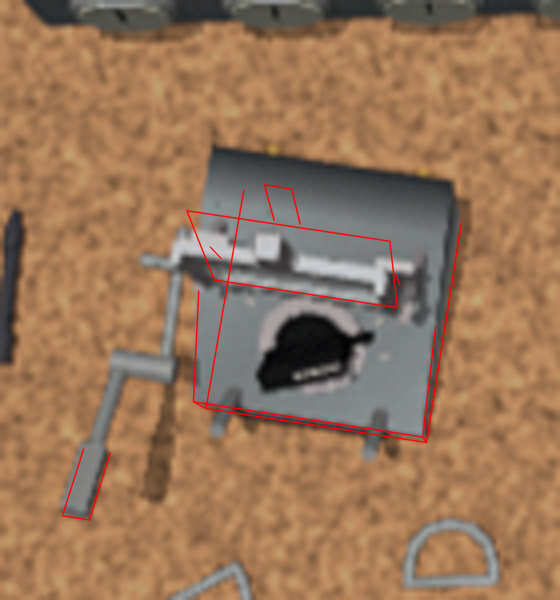

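Run:
```python
from ov import *
from bench import monitor
s=monitor.sense(); R=Rn.from_quat(s["ee_rot"]).as_matrix(); print(s["position"],s["finger_gap"])
ims=[]
for n in ("side6","top6"):
    d=dict(np.load(n+".npz")); im=np.ascontiguousarray(d["frame"][:,:,::-1])
    for k in (0,.019,.073): 
        u=proj(d,s["position"]-k*R[:,0])[0]; print(n,k,u.round(1)); cv2.circle(im,tuple(int(round(v)) for v in u),2,(0,0,255),-1)
    ims.append(im)
cv2.imwrite("pics/full6s.png",ims[0]); cv2.imwrite("pics/full6t.png",ims[1])
s=np.array([0.49559876,0.04133997,0.09519804])
for n in ("side1","top1"):
    d=dict(np.load(n+".npz")); print(n,proj(d,s))
```

```text
[0.4444894  0.44015281 0.37045095] -0.0031885857078786145
side6 0 [153.9 499.8]
side6 0.019 [152.6 498.6]
side6 0.073 [148.2 494.7]
top6 0 [ -9.2 269.3]
top6 0.019 [-14.6 270.9]
top6 0.073 [-31.4 275.9]
side1 [[279.25602559 270.70401329]]
top1 [[221.1026993  244.09304631]]
```

View pics/full6s.png

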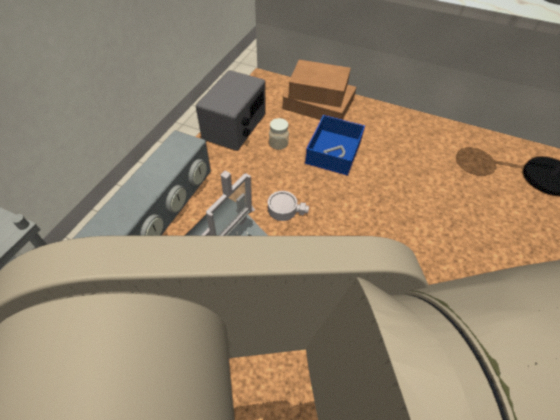

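View pics/full6t.png

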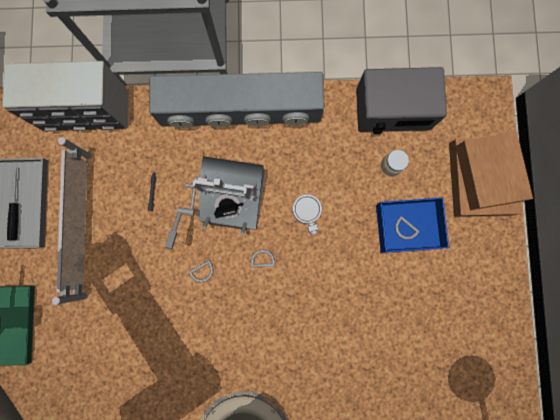

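Run:
```python
from ov import *
p0=np.array([0.63668765,0.01647688,0.27655712]); u=np.array([np.cos(pose[2]),np.sin(pose[2]),0])
q=orient(np.radians(10)); R=Rn.from_quat(q).as_matrix()
P5=T(pose)([.0118,0,.298])[0]
out=[]
for n,P in (("side2",p0),("side4",p0+.035*u),("side5",P5)):
    d=dict(np.load(n+".npz")); c=proj(d,P)[0]; x0,y0=int(c[0])-32,int(c[1])-50
    im=cv2.resize(np.ascontiguousarray(d["frame"][y0:y0+75,x0:x0+65,::-1]),None,fx=4,fy=4,interpolation=cv2.INTER_CUBIC)
    im=np.ascontiguousarray(im)
    for k,col in ((0,(0,0,255)),(.019,(0,255,0)),(.073,(255,0,0))):
        v=(proj(d,P-k*R[:,0])[0]-[x0,y0]+.5)*4; cv2.circle(im,tuple(int(a) for a in v),3,col,-1)
    # console-frame axes at TCP
    for ax,col in (([.02,0,0],(0,255,255)),([0,.02,0],(255,0,255))):
        w=T([0,0,pose[2]])(ax)[0]; v=(proj(d,np.array([P,P+w]))-[x0,y0]+.5)*4; cv2.line(im,*[tuple(int(a) for a in z) for z in v],col,1)
    out.append(im)
cv2.imwrite("pics/grip.png",np.hstack(out))
```

```text
(no output)
```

View pics/grip.png

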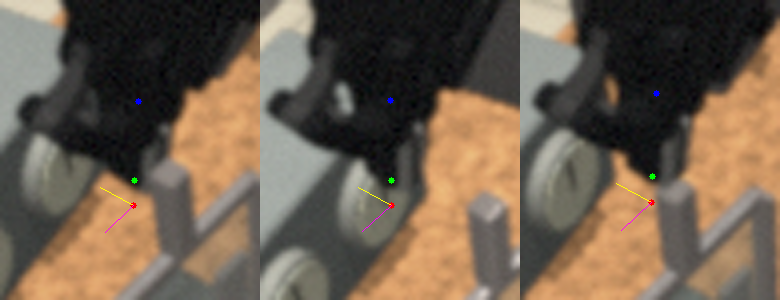

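Run:
```python
from ov import *
P=np.array([0.49559876,0.04133997,0.09519804]); R=Rn.from_quat(orient(np.radians(10))).as_matrix()
out=[]
for n in ("side1",):
    d=dict(np.load(n+".npz")); x0,y0=230,210
    im=cv2.resize(np.ascontiguousarray(d["frame"][y0:310,x0:330,::-1]),None,fx=6,fy=6,interpolation=cv2.INTER_CUBIC)
    for y in (.0425,.057,-.0425,-.057):
      for k,col in ((0.013,(0,0,255)),(.032,(0,255,0)),(.0,(255,0,255))):
        v=(proj(d,P-k*R[:,0]+y*R[:,2])[0]-[x0,y0]+.5)*6; cv2.circle(im,tuple(int(a) for a in v),3,col,-1)
    cv2.imwrite("pics/grip1.png",im)
```

```text
(no output)
```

View pics/grip1.png

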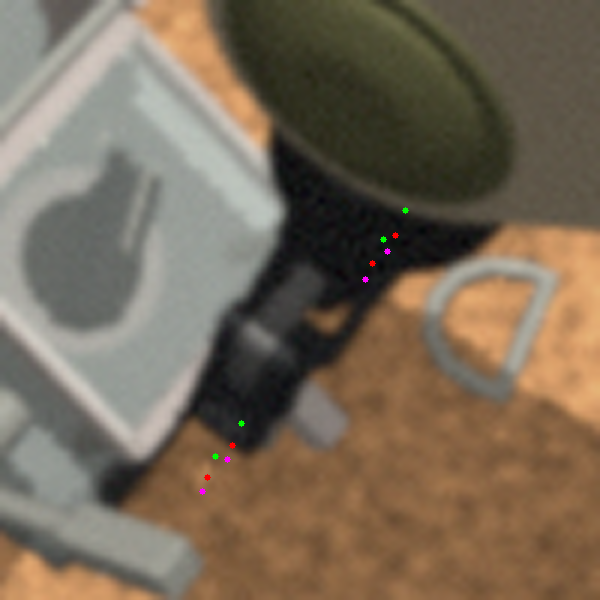

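Run:
```python
from ov import *
from bench import eyes,monitor,env
q=orient(np.radians(10)); f=lambda x,z: T(pose)([x,0,z])[0]
env.reach(f(-.075,.37),q)
env.movel(f(-.075,.272),velocity=.2)
r=env.movel(f(.015,.272),velocity=.07,guard=5)
s=monitor.sense(); print(r,s["clock"],s["contact_force"],(s["position"]-T(pose)([0,0,0])[0])@[np.cos(pose[2]),np.sin(pose[2]),0])
d=eyes.grab_frame("side"); np.savez("side7.npz",**d)
draw("side7.npz","pics/s7.png",(150,120,300,270),pose,4,a=2.36)
```

```text
False 17.7417 [-0.1688854  -0.29167444  0.14199174] 0.014832651116508833
```

View pics/s7.png

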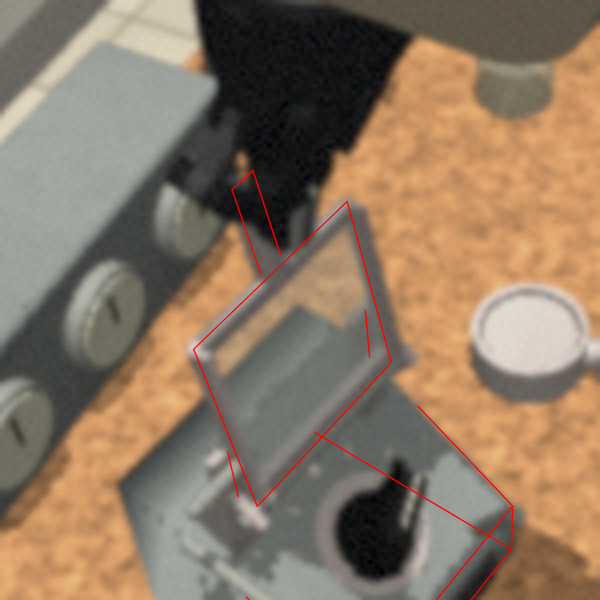

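```bash
sed -i 's/^pose=np.load.*/pose=np.load("\.\/pose.npy"); HP=.039/' h.py
python3 - <<'E'
from ov import *
from bench import eyes,monitor,env
q=orient(np.radians(10)); f=lambda x,y,z: T(pose)([x,y,z])[0]
env.movel(f(-.10,.0,.29),velocity=.25)
g=lev(.046); env.movel(tcp(g,q,.08),velocity=.25)
env.release()
env.movel(tcp(g,q,.02),velocity=.15)
s=monitor.sense(); print(s["clock"],s["contact_force"],s["position"])
for n,b in (("side",(170,170,320,320)),("top",(130,180,270,320))):
    d=eyes.grab_frame(n); np.savez(n+"8.npz",**d)
    draw(n+"8.npz",f"pics/{n}8.png",b,pose,4,a=2.36)
    print(n,(proj(d,s["position"])[0]-b[:2])*4)
E
```

```text
20.4833 [ 0.16429167 -0.60306945  0.4173337 ] [0.50708706 0.15035601 0.13797034]
side [318.28024186 538.73878144]
top [172.33594108 237.47161755]
```

View pics/side8.png

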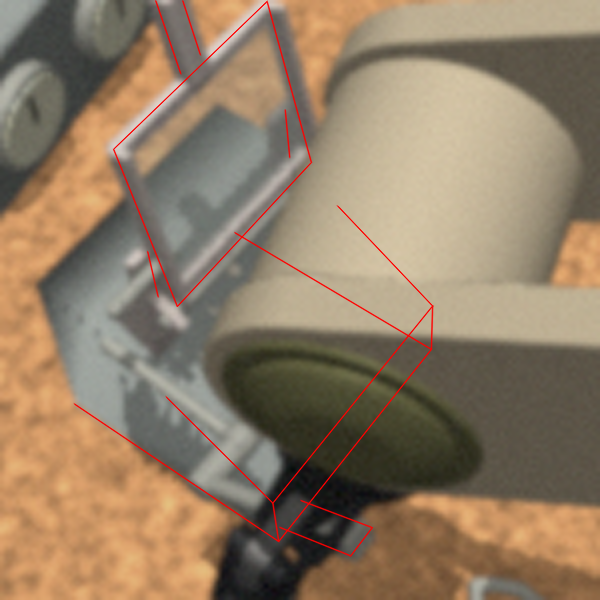

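View pics/top8.png

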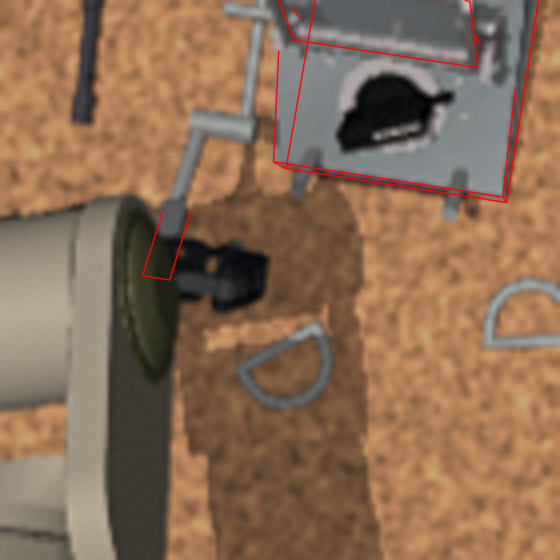

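Run:
```python
from ov import *
from bench import eyes,monitor,env
q=orient(np.radians(10))
env.movel(tcp(lev(.046),q,0),velocity=.1)
env.close_gripper(30)
s=monitor.sense(); print(s["clock"],s["contact_force"].round(1),s["finger_gap"])
for a in (.25,.45,.65,.87):
    env.movel(tcp(lev(a),q),velocity=.12)
    s=monitor.sense(); print(a,round(s["clock"],2),s["contact_force"].round(1),round(s["finger_gap"],3))
for n,b in (("side",(170,170,320,320)),):
    d=eyes.grab_frame(n); np.savez(n+"9.npz",**d)
    draw(n+"9.npz",f"pics/{n}9.png",b,pose,4,a=2.36,q=.85)
```

```text
21.5667 [-0.5  5.8  0.4] 0.17842686907548405
0.25 21.86 [ 1.9  6.6 -2.6] 0.185
0.45 22.15 [ 2.1  6.4 -2.4] 0.182
0.65 22.44 [ 1.7  8.1 -1.3] 0.184
0.87 22.75 [ 2.   7.8 -1.6] 0.183
```

View pics/side9.png

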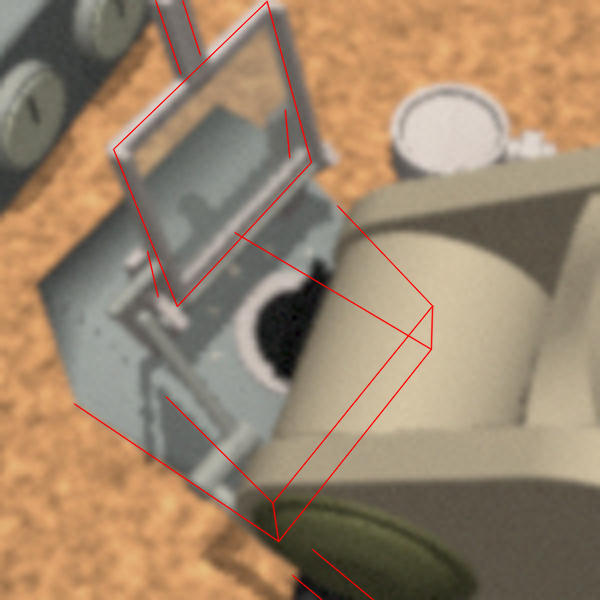

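Run:
```python
from ov import *
from bench import eyes,monitor,env
q=orient(np.radians(10))
env.release()
env.movel(tcp(lev(.87),q,.12),velocity=.25)
p=pose.copy(); p[:2]+=.001*np.array([-np.sin(p[2]),np.cos(p[2])]); np.save("pose.npy",p)
env.movel(T(p)([-.2,-.03,.30])[0],velocity=.3)
s=monitor.sense(); print(s["clock"])
for n,b in (("side",(170,170,320,320)),("top",(150,150,290,290))):
    d=eyes.grab_frame(n); np.savez(n+"10.npz",**d)
    draw(n+"10.npz",f"pics/{n}10.png",b,p,4,a=2.36,q=.85,k=1.0)
```

```text
24.925
```

View pics/side10.png

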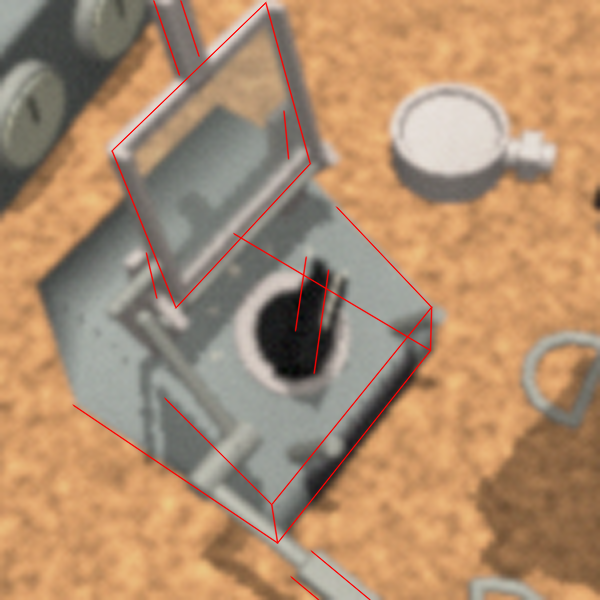

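View pics/top10.png

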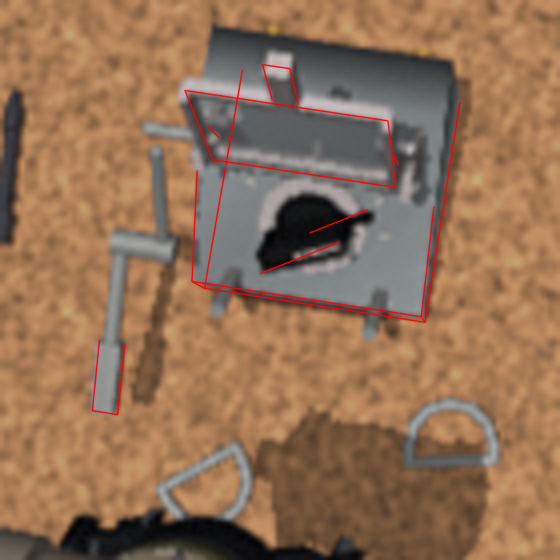

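Run:
```python
from ov import *
from bench import eyes,monitor,env
q=orient(np.radians(35),knobjaw(1.1))
env.reach(tcp(KG,q,.09),q)
env.movel(tcp(KG,q,.045),velocity=.15,guard=10)
s=monitor.sense(); print(s["clock"],s["contact_force"].round(1),s["joints"].round(2)); R=Rn.from_quat(s["ee_rot"]).as_matrix()
for n,b in (("side",(190,170,320,300)),("top",(170,150,290,270))):
    d=eyes.grab_frame(n); np.savez(n+"11.npz",**d); f=f"pics/{n}11.png"
    draw(n+"11.npz",f,b,pose,4.5,a=2.36,q=.85,k=1.1)
    im=cv2.imread(f)
    for y in (-.05,0,.05):
      for k,c in ((.013,(0,0,255)),(.033,(0,255,0))):
        v=(proj(d,s["position"]-k*R[:,0]+y*R[:,2])[0]-b[:2]+.5)*4.5; cv2.circle(im,tuple(int(a) for a in v),3,c,-1)
    cv2.imwrite(f,im)
```

```text
26.6 [-0.4 -0.4  0.1] [-0.14  0.29  1.99 -0.07  0.26 -0.38]
```

View pics/side11.png

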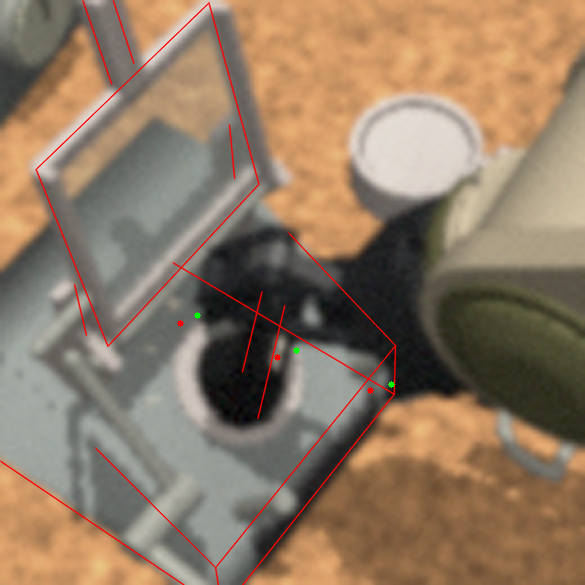

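View pics/top11.png

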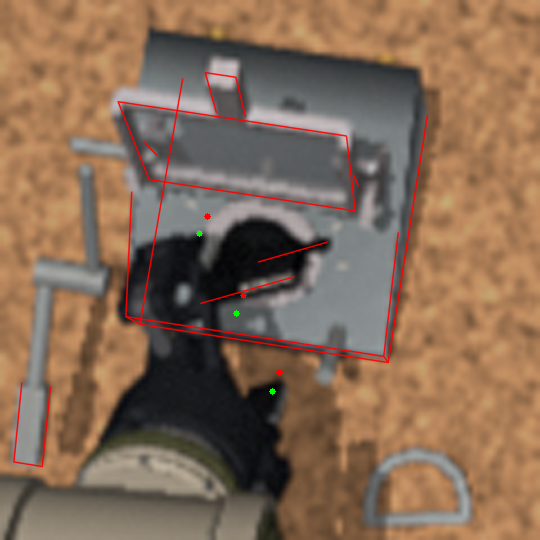

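Run:
```python
from ov import *
from bench import eyes,monitor,env,kinematics
q=orient(np.radians(35),knobjaw(1.1))
r=env.movel(tcp(KG,q,.006),velocity=.12,guard=10)
s=monitor.sense(); print(r,s["clock"],s["contact_force"].round(1))
env.close_gripper(30)
s=monitor.sense(); print(s["clock"],s["contact_force"].round(1),s["ft_torque"].round(2),s["finger_gap"]*85)
for n,b in (("side",(190,170,320,300)),("top",(170,150,290,270))):
    d=eyes.grab_frame(n); np.savez(n+"12.npz",**d); draw(n+"12.npz",f"pics/{n}12.png",b,pose,4.5,a=2.36,q=.85,k=1.1)
```

```text
False 27.175 [-0.3  0.3 -0.2]
27.8083 [-3.   0.7  5. ] [0.12 0.16 0.06] 14.924863428130912
```

View pics/top12.png

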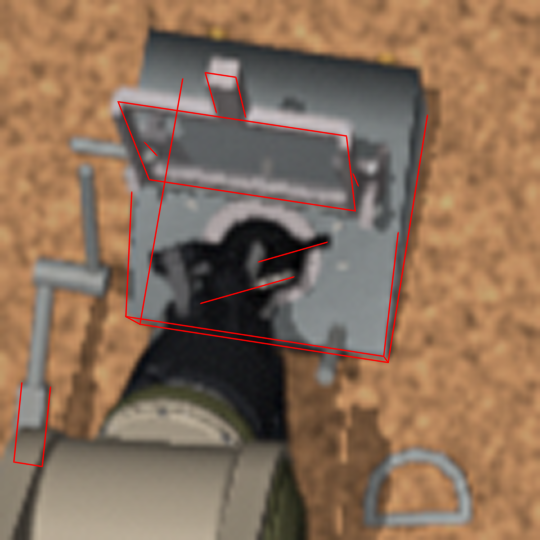

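Run:
```python
from ov import *
from bench import eyes,monitor,env,kinematics
j=monitor.sense()["joints"].copy(); j[5]-=1.1
env.set_joints(j); env.hold(.3)
s=monitor.sense(); print(s["clock"],s["contact_force"].round(1),s["ft_torque"].round(2),s["finger_gap"]*85)
q=orient(np.radians(35),knobjaw(0)); print((Rn.from_quat(s["ee_rot"]).inv()*Rn.from_quat(q)).magnitude())
env.release()
env.movel(tcp(KG,q,.1),velocity=.25)
env.movel(T(pose)([-.2,-.03,.30])[0],velocity=.3)
print(monitor.sense()["clock"])
for n,b in (("side",(190,170,320,300)),("top",(170,150,290,270))):
    d=eyes.grab_frame(n); np.savez(n+"13.npz",**d); draw(n+"13.npz",f"pics/{n}13.png",b,pose,4.5,a=2.36,q=.85,k=0)
```

```text
29.2333 [-2.9 -1.7  4. ] [-0.25  0.3  -0.24] 15.008822088550716
0.001037596153072951
31.2417
```

View pics/side13.png

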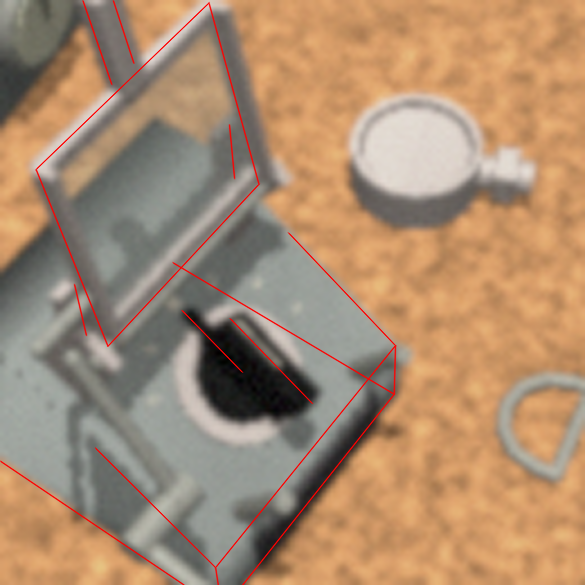

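View pics/top13.png

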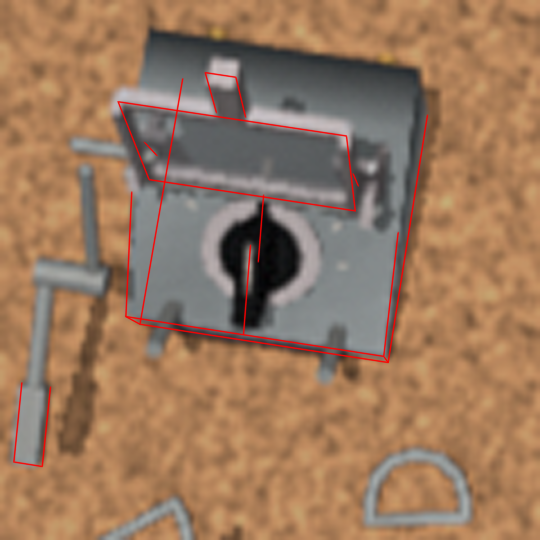

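Run:
```python
from ov import *
from bench import eyes,monitor,env
q=orient(np.radians(10))
env.reach(tcp(lev(.85),q,.1),q)
env.movel(tcp(lev(.85),q,0),velocity=.2)
env.close_gripper(30)
s=monitor.sense(); print(s["clock"],s["contact_force"].round(1),s["finger_gap"])
for a in (.65,.45,.25,.1,-.01):
    env.movel(tcp(lev(a),q),velocity=.12)
    s=monitor.sense(); print(a,round(s["clock"],2),s["contact_force"].round(1),round(s["finger_gap"],3))
env.release()
env.movel(tcp(lev(0),q,.1),velocity=.25)
q=orient(np.radians(15)); g=cov(.146,0,0,2.36)
env.reach(T(pose)([-.12,.0,.40])[0],q)
print(monitor.sense()["clock"])
for n,b in (("side",(170,140,320,290)),("top",(130,150,280,300))):
    d=eyes.grab_frame(n); np.savez(n+"14.npz",**d); draw(n+"14.npz",f"pics/{n}14.png",b,pose,4,a=2.36,q=0,k=0)
```

```text
33.475 [-0.9  0.1  1.9] 0.18144277253424115
0.65 33.77 [-1.3  1.   2.2] 0.179
0.45 34.06 [-1.9  3.1  4.1] 0.184
0.25 34.35 [-3.1  2.5  4.5] 0.181
0.1 34.61 [-3.1  2.8  4.3] 0.18
-0.01 34.86 [-1.2  3.4  1.3] 0.183
36.9417
```

View pics/side14.png

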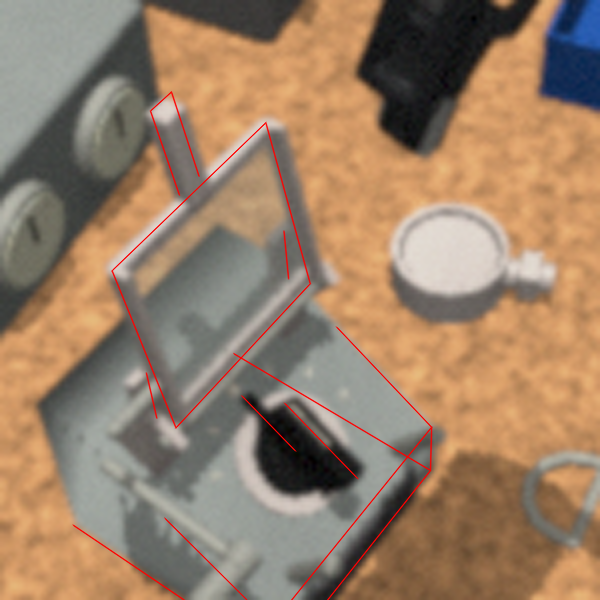

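View pics/top14.png

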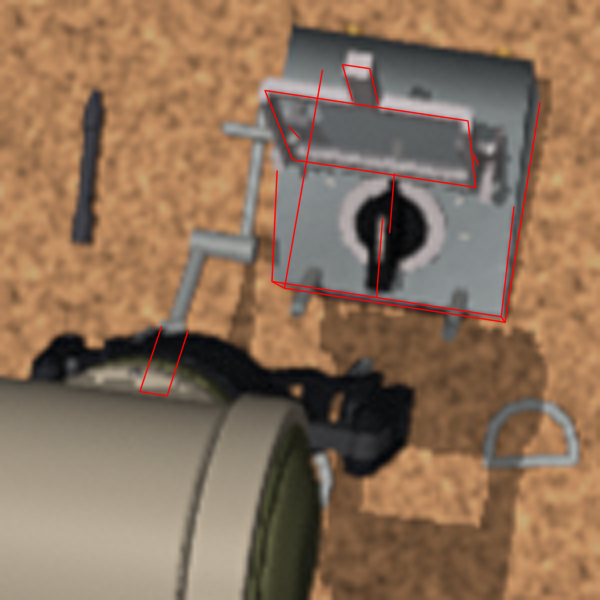

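Run:
```python
from ov import *
from bench import eyes,monitor,env
q=orient(np.radians(15)); g=cov(.146,0,0,2.36)
env.movel(tcp(g,q,.08),velocity=.25)
r=env.movel(tcp(g,q,0),velocity=.15,guard=8)
print(r)
env.close_gripper(30)
s=monitor.sense(); print(s["clock"],s["contact_force"].round(1),s["finger_gap"])
for n,b in (("side",(150,100,300,250)),):
    d=eyes.grab_frame(n); np.savez(n+"15.npz",**d); draw(n+"15.npz",f"pics/{n}15.png",b,pose,4,a=2.36,q=0,k=0)
```

```text
False
39.1167 [-1.5  0.   1.8] 0.15884230404374858
```

View pics/side15.png

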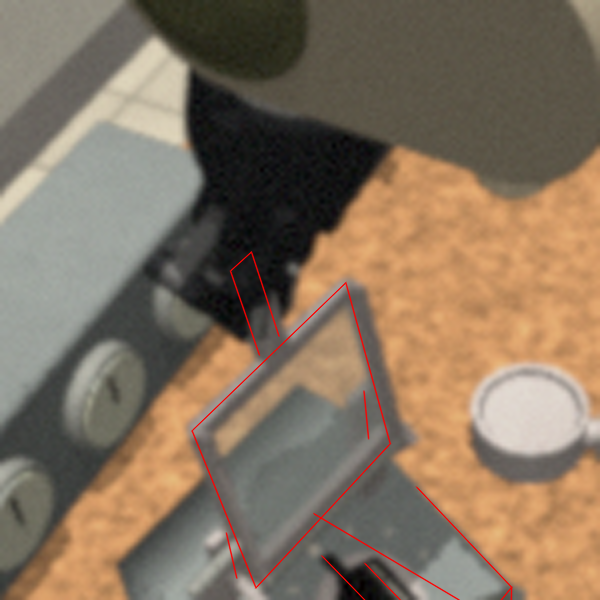

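Run:
```python
from ov import *
from bench import eyes,monitor,env
q=orient(np.radians(15))
for a in np.linspace(2.36,0.08,13)[1:]:
    env.movel(tcp(cov(.146,0,0,a),q),velocity=.14)
    s=monitor.sense(); print(round(a,2),round(s["clock"],2),s["contact_force"].round(1),round(s["finger_gap"],3))
    if s["finger_gap"]<.1 or np.linalg.norm(s["contact_force"])>28: print("abort"); break
for n,b in (("side",(170,170,320,320)),):
    d=eyes.grab_frame(n); np.savez(n+"16.npz",**d); draw(n+"16.npz",f"pics/{n}16.png",b,pose,4,a=a,q=0,k=0)
```

```text
2.17 39.52 [-2.6  0.2  1. ] 0.158
1.98 39.87 [-2.2  1.  -0. ] 0.151
1.79 40.22 [-2.1  1.7  1.6] 0.16
1.6 40.57 [-2.9  0.9  2.1] 0.156
1.41 40.92 [-3.6  1.5  2.4] 0.159
1.22 41.27 [-3.   2.2  0.7] 0.159
1.03 41.62 [-1.5  3.4  0.4] 0.157
0.84 41.97 [-1.3  3.6 -0.3] 0.158
0.65 42.32 [-1.2  4.7 -0.6] 0.155
0.46 42.67 [-2.5  3.5 -0.9] 0.158
0.27 43.02 [-3.1  3.8 -1.5] 0.156
0.08 43.37 [-4.3  5.2 -2.5] 0.162
```

View pics/side16.png

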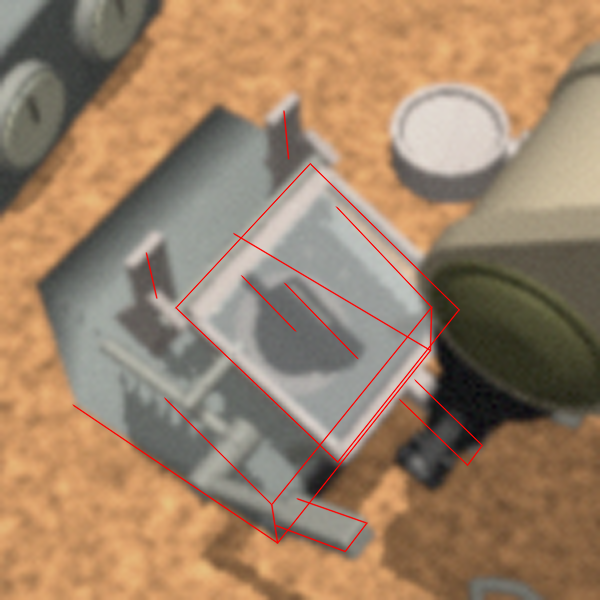

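Run:
```python
from ov import *
from bench import eyes,monitor,env
q=orient(np.radians(15))
for a in (.03,-.04):
    r=env.movel(tcp(cov(.146,0,0,a),q),velocity=.04,guard=10)
    s=monitor.sense(); print(a,r,round(s["clock"],2),s["contact_force"].round(1),round(s["finger_gap"],3))
for n,b in (("side",(170,170,320,320)),):
    d=eyes.grab_frame(n); np.savez(n+"17.npz",**d); draw(n+"17.npz",f"pics/{n}17.png",b,pose,4,a=0,q=0,k=0)
```

```text
0.03 False 43.75 [-5.4  4.3 -2.1] 0.154
-0.04 False 44.16 [-4.6  4.2 -1.8] 0.157
```

View pics/side17.png

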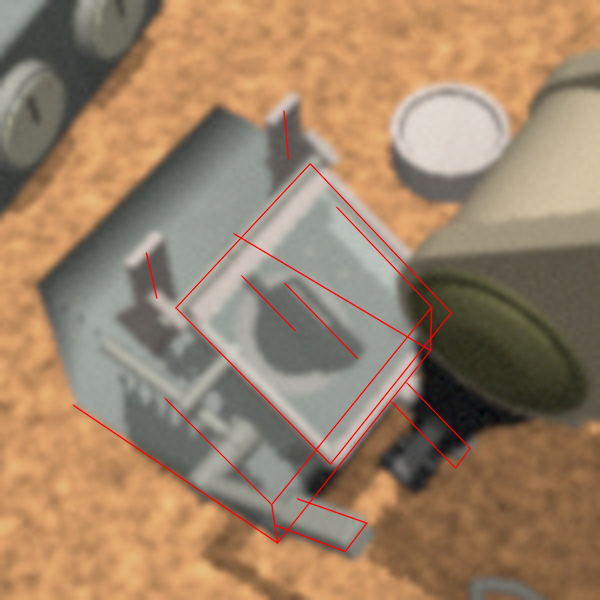

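Run:
```python
from ov import *
from bench import eyes,monitor,env
q=orient(np.radians(15))
f0=monitor.sense()["contact_force"]
for a in (-.07,-.10,-.13):
    r=env.movel(tcp(cov(.146,0,0,a),q),velocity=.03,guard=6)
    s=monitor.sense(); print(a,r,round(s["clock"],2),s["contact_force"].round(1),round(s["finger_gap"],3))
    if r or s["contact_force"][2]>f0[2]+5: break
d=eyes.grab_frame("side"); np.savez("side18.npz",**d)
a=dict(np.load("side0.npz"))["frame"]; b=d["frame"]
c=lambda f:cv2.resize(f[200:300,200:290,::-1],None,fx=4.4,fy=4.4,interpolation=cv2.INTER_CUBIC)
cv2.imwrite("pics/cmp.png",np.hstack([c(a),c(b)]))
```

```text
-0.07 False 44.51 [-5.2  4.5 -2.4] 0.156
-0.1 True 44.72 [-6.7 -0.3 12.7] 0.158
```

View pics/cmp.png

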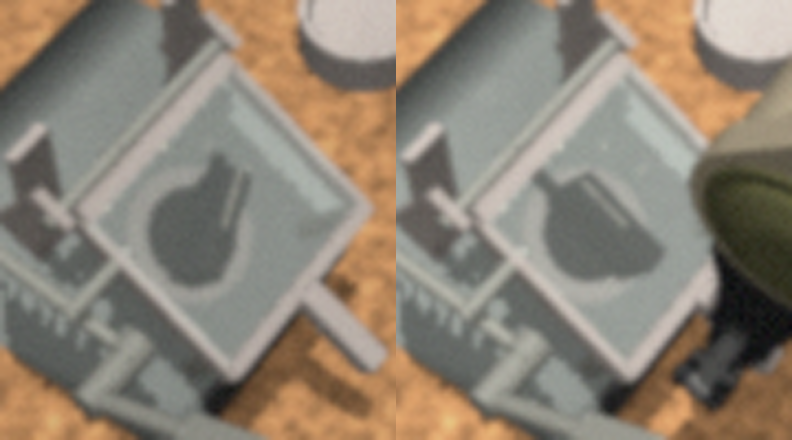

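Run:
```python
from ov import *
from bench import eyes,monitor,env
env.release()
s=monitor.sense(); R=Rn.from_quat(s["ee_rot"]).as_matrix()
env.movel(s["position"]-.12*R[:,0],velocity=.2)
P=T(pose)([-.22,-.1,.32])[0]; env.movel(P,velocity=.25)
j=monitor.sense()["joints"].copy(); j[0]-=.5; env.set_joints(j)
s=monitor.sense(); print(s["clock"],s["contact_force"].round(1))
o=[]
for n,b in (("side",(195,190,295,290)),("top",(160,150,280,270))):
    d=eyes.grab_frame(n); np.savez(n+"19.npz",**d)
    a=dict(np.load(n+"0.npz"))["frame"]; x0,y0,x1,y1=b
    c=lambda f:cv2.resize(f[y0:y1,x0:x1,::-1],(300,300),interpolation=cv2.INTER_CUBIC)
    o.append(np.hstack([c(a),c(d["frame"])]))
    if n=="top": cv2.imwrite("pics/top19.png",d["frame"][:,:,::-1])
cv2.imwrite("pics/cmp2.png",np.vstack(o))
```

```text
48.0167 [ 0.3  0.4 -0.3]
```

View pics/cmp2.png

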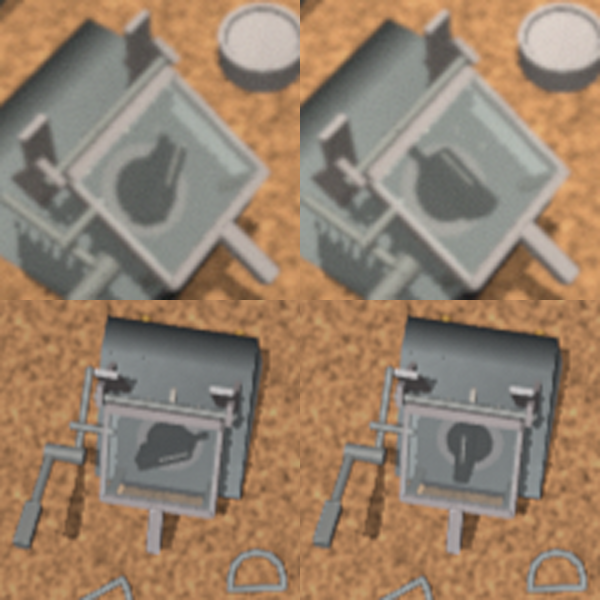

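View pics/top19.png

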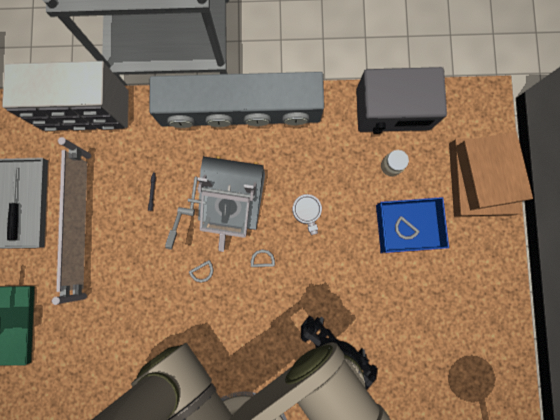

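```bash
python3 -c "
from bench import job,monitor
job.hand_in(); print(monitor.sense()['clock'])"
```

```text
the job is handed in; nothing more can be done
the job is handed in; nothing more can be done
```

I finished the sequence in order and handed the job in at about 48 s of the 67 s limit: cover open, lever down, knob to zero, lever up, cover shut, everything released. `job.hand_in()` gives no verdict, so what follows rests on my own pictures and force readings.

**Last checks:**
- **Cover and lever:** in the final side and top pictures both look the same as at the start, so the cover is shut and the lever is up. While closing, I felt contact with the rests at the very end. The cover was pinched all the way down, at about 0.5 rad/s on average.
- **Knob:** the pointer lines up with the white zero rib in the top picture. With the jaws still on the bar, the tool was within 0.001 rad of the zero direction I had computed.
- **Bystanders:** all of them look unmoved in the final top picture.
- **Release:** the arm is clear of everything, and the last force reading was about 0.5 N.

**What went wrong or disagreed:**
- **Slip while opening:** on the first try the tab slipped out of the fingers at about 2.15 rad, just short of upright, and the cover stood there. A first push passed over the tab. A lower push then took the cover to its back stop, where the picture matched 2.36 rad. I did not lower the lever until that was confirmed.
- **Tip position:** the fingertips seem to end about 20 mm short of the reported TCP. The pictures and the missed push both point to this. I went 20 mm deeper on every later grasp, and they all held.
- **Closing contact:** the cover met its rests at a commanded angle of about -0.1 rad rather than 0, which suggests I placed the tab about a centimetre too high along its arc. I judged it shut from that contact and the picture comparison.

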